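Load the curing rack with washed tooth dies in order

TASK

Move the four washed tooth dies from the dark steel drip rack to the black curing rack, each pushed fully down, flat and upright, on the spigot whose collar has the die's own colour. Load the curing rack in order: first the spigot next to the red handle, then the next one along, and so on to the far end. Do not knock any die over, and leave all four standing on their spigots.

Things in the scene. Friction and masses are not known exactly. Their poses are not given: they have to be found in the camera images.
- die_orange: loose orange printed tooth die, about 50 g: upright cylinder 36 mm wide, 46 mm high (grip it there) with a molar crown with four rounded cusps, total 67 mm. Blind hole in its underside 26 mm wide, 36 mm deep. Origin: centre of underside; z up; yaw means nothing. Starts on the fixed dark steel drip rack (top 14 mm above the table), loosely over a stub 12 mm wide, 8 mm high; the dies stand 72 mm apart in a row, any order
- die_blue: loose blue printed tooth die, about 50 g: upright cylinder 36 mm wide, 46 mm high (grip it there) with a premolar crown with two cusps, total 68 mm. Blind hole in its underside 26 mm wide, 36 mm deep. Origin: centre of underside; z up; yaw means nothing. Starts on the fixed dark steel drip rack (top 14 mm above the table), loosely over a stub 12 mm wide, 8 mm high; the dies stand 72 mm apart in a row, any order
- die_green: loose green printed tooth die, about 50 g: upright cylinder 36 mm wide, 46 mm high (grip it there) with a pointed canine crown, total 68 mm. Blind hole in its underside 26 mm wide, 36 mm deep. Origin: centre of underside; z up; yaw means nothing. Starts on the fixed dark steel drip rack (top 14 mm above the table), loosely over a stub 12 mm wide, 8 mm high; the dies stand 72 mm apart in a row, any order
- die_white: loose white printed tooth die, about 50 g: upright cylinder 36 mm wide, 46 mm high (grip it there) with a flat blade-like incisor crown, total 67 mm. Blind hole in its underside 26 mm wide, 36 mm deep. Origin: centre of underside; z up; yaw means nothing. Starts on the fixed dark steel drip rack (top 14 mm above the table), loosely over a stub 12 mm wide, 8 mm high; the dies stand 72 mm apart in a row, any order
- spigot_orange: fixed spigot, orange collar disc 52 mm wide, 6 mm thick, on it a steel taper 28 mm high, 24 mm wide at the foot, 6 mm at the tip. Origin: centre of collar's underside, on the black curing rack 12 mm above the table; z up. A die fully home stands on the collar, underside 6 mm above this origin. Spigots stand 72 mm apart in a row, any order. The racks lie roughly parallel, either one nearer the robot
- spigot_blue: fixed spigot, blue collar disc 52 mm wide, 6 mm thick, on it a steel taper 28 mm high, 24 mm wide at the foot, 6 mm at the tip. Origin: centre of collar's underside, on the black curing rack 12 mm above the table; z up. A die fully home stands on the collar, underside 6 mm above this origin. Spigots stand 72 mm apart in a row, any order. The racks lie roughly parallel, either one nearer the robot
- spigot_green: fixed spigot, green collar disc 52 mm wide, 6 mm thick, on it a steel taper 28 mm high, 24 mm wide at the foot, 6 mm at the tip. Origin: centre of collar's underside, on the black curing rack 12 mm above the table; z up. A die fully home stands on the collar, underside 6 mm above this origin. Spigots stand 72 mm apart in a row, any order. The racks lie roughly parallel, either one nearer the robot
- spigot_white: fixed spigot, white collar disc 52 mm wide, 6 mm thick, on it a steel taper 28 mm high, 24 mm wide at the foot, 6 mm at the tip. Origin: centre of collar's underside, on the black curing rack 12 mm above the table; z up. A die fully home stands on the collar, underside 6 mm above this origin. Spigots stand 72 mm apart in a row, any order. The racks lie roughly parallel, either one nearer the robot
- handle: fixed red handle across one end of the black curing rack, 50 x 20 mm and 33 mm high, in line with the spigots, 57 mm from the nearest spigot's centre; it can be at either end (the other end has a low grey block). Origin: centre of its underside, 12 mm above the table

How it is judged:
By the outcome, as a careful person would: the job done as asked, in the order asked, and still so for the second after the job is handed in, with the robot touching nothing.
It also fails if it takes over 80 s, if anything falls off the work surface, if the arm or the gripper's body presses on something with over 40 N, if the wrist force passes 120 N, or if a joint passes its speed limit or range.

ROBOT

A 7-joint arm with a two-finger parallel gripper is mounted at the origin on the work surface. World frame = base frame: x ahead of the robot, y to its left, z up, the work surface at z = 0. Lengths are in mm, angles in rad, forces in N, time in s.
With the tool pointing down it reaches from about 425 to 975 mm from the base axis. Payload 16.7 kg.
Tool frame: the origin (TCP) lies at the very end of the fingers, on their centre line; the grasp point (between the pads) lies 19 mm behind it; z points along the fingers, y is the direction in which the jaws open and shut (so a half turn about z gives the same grasp; the last joint's range is limited). The gripper opens to 85 mm and grips with 20 to 120 N. Pads are 22 mm wide; open, the fingers measure 114 mm over their backs; the gripper's body (76 mm by 85 mm) begins 54 mm behind the grasp point. The pads swing forward as they close: fully open they stand 13 mm farther back than shut.
Start: joints at [-1.442, 0.426, 0.074, 1.606, -0.034, 1.111, -0.067], TCP at [185.119, 649.082, 231.302] pointing down, gripper open.
Joint ranges: [-2.85, 2.85], [-0.5, 2.14], [-1.23, 1.37], [0.21, 2.46], [-1.02, 4.16], [0.16, 2.05], [-2.73, 2.73]. Speed limits (rad/s): [1.89, 1.89, 2.39, 2.39, 3.01, 3.01, 3.01].

INTERFACE

Orientations are given as [roll, pitch, yaw] about the fixed x, y, z axes, in that order (R = Rz(yaw) Ry(pitch) Rx(roll)).
In Python, from bench import r, read_camera, job_done gives the robot as it stands.
- The arm moves only by the tool move_arm, never from a script. Its argument "commands" is a list of rows, each an object with "dp": the shift along the tool's x, y, z in cm, a list of three; "angular": the turn, a rotation vector about the tool's x, y, z in rad, a list of three; "gripper": the finger opening in cm, from 0 to 8.54. In form: [{"dp": [x, y, z], "angular": [ax, ay, az], "gripper": gripper}, ...]. A call has 1 to 20 rows; each row shifts and turns the commanded pose from where the row before left it, along the tool's axes as they then stand; what a row does not reach is not made up. A row lasts 1/8 s, in which the tool goes at most 62.5 mm and 10.7 degrees, less where a joint would pass 70% of its speed; a pose out of reach is approached as far as the arm can. A call is refused whole if a number of a shift passes 6.25 or a number of a turn 0.188, either way. A call with a gripper value outside its range is refused whole. The fingers move at their own pace and stop on an object; "newtons" is the grip in N (left out, the last holds). Time passes only in rows, so rows that do not move let the fingers close. It gives the time, the measured TCP pose, the force and the opening at its end, in the units of the state.
- r.sense(): the state, without advancing time (a new reading comes with each control period).
- read_camera(name): name is "scene" or "top" or "wrist"; returns a dict with "image" (480x640x3 uint8, blue, green, red), "mtx" (3x3 intrinsics, pixels), "view" (4x4, takes a point from world to camera coordinates); the wrist camera has in their place "hand_eye" (4x4, takes a point from camera to tool coordinates, whose origin is the TCP and whose axes are the flange's). Camera axes: x right, y up, looking along -z (the intrinsics and any distortion apply to the point x, -y, -z); pixel columns grow to the right and rows downward; lengths in mm; the calibration is good to about 2 mm. A picture is of the moment at which its call begins: read the wrist's pose just before it. There is no depth.
- job_done(): hands the job in, once; it reports no verdict.
The state is a dict: "t": time; "qpos": joint angles; "qd": joint speeds; "joint_torque": joint torques, N m; "eef_pos": TCP position; "eef_rot": TCP orientation; "contact_force": force on the tool from outside, world axes, zero at the start; "ft_torque": the same for the moment, N m; "opening": finger opening in mm.
Only numpy, scipy, OpenCV 4.12 (cv2) and the standard library are available. Lean on these libraries where they do the work, as an engineer would, in place of code of your own. Each camera call takes 0.05 s, during which the arm holds its last target. There are 200 camera calls.

## Working session

There is one attempt and no reset: what is moved stays moved. The work goes in short steps, Python scripts to look and compute and a tool call to move; the robot and the scene stay as the last step left them, time stands still between calls to the robot, and variables do not carry over. Pictures are saved under pics/ and viewed, about 12 in all and at most 16, crops included, and the job is handed in when it is done.

Besides the shell and the picture viewer there is one more tool, called after "Emit:" as name([rows], argument=value, ...), one row to a line, values as JSON. move_arm: Moves the arm, as the interface text tells. Its arguments: {"type":"object","properties":{"commands":{"type":"array"},"newtons":{"type":"number"}},"required":["commands"]}

```bash
ls; mkdir -p pics; python3 - <<'E'
from bench import r, read_camera
import cv2,numpy as np
s=r.sense();print(s)
for n in("scene","top"):
    c=read_camera(n);cv2.imwrite(f"pics/{n}0.png",c["image"]);np.savez(f"{n}0.npz",**c);print(n,{k:(v.round(3).tolist() if hasattr(v,'round') else v) for k,v in c.items() if k!="image"})
E
```

```text
pics
{'t': 0.0, 'qpos': array([-1.44247893,  0.42675334,  0.07383679,  1.60661913, -0.03411075,
        1.1108059 , -0.06709113]), 'qd': array([ 1.32818262e-04,  3.92575744e-04,  2.27160887e-04, -1.23512512e-03,
       -2.77236250e-05,  9.15950020e-04,  1.83620679e-04]), 'joint_torque': array([ 6.36459954e-04, -9.49818850e+01,  3.76133054e+00, -4.63517833e+01,
        1.93085609e-02,  1.03553463e-02,  1.00517738e-05]), 'eef_pos': array([185.02623927, 648.7107617 , 230.59059348]), 'eef_rot': array([-3.14026866e+00,  8.43999280e-05,  2.86376021e+00]), 'contact_force': array([ 0.16075347, -0.50633659,  0.37211882]), 'ft_torque': array([0.00831646, 0.0996749 , 0.01264055]), 'opening': 85.42524875008002}
scene {'mtx': [[533.414, 0.0, 315.25], [0.0, 533.414, 241.683], [0.0, 0.0, 1.0]], 'view': [[-0.842, 0.54, 0.003, 428.234], [-0.358, -0.561, 0.746, 163.814], [0.404, 0.627, 0.666, -1111.834], [0.0, 0.0, 0.0, 1.0]]}
top {'mtx': [[503.232, 0.0, 319.394], [0.0, 503.232, 247.001], [0.0, 0.0, 1.0]], 'view': [[0.001, -1.0, -0.019, 30.754], [0.998, 0.0, 0.064, -539.873], [-0.064, -0.019, 0.998, -656.943], [0.0, 0.0, 0.0, 1.0]]}
```

View pics/top0.png

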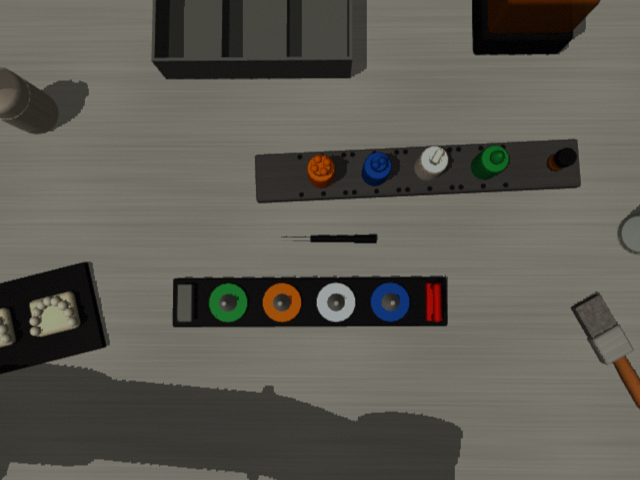

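View pics/scene0.png

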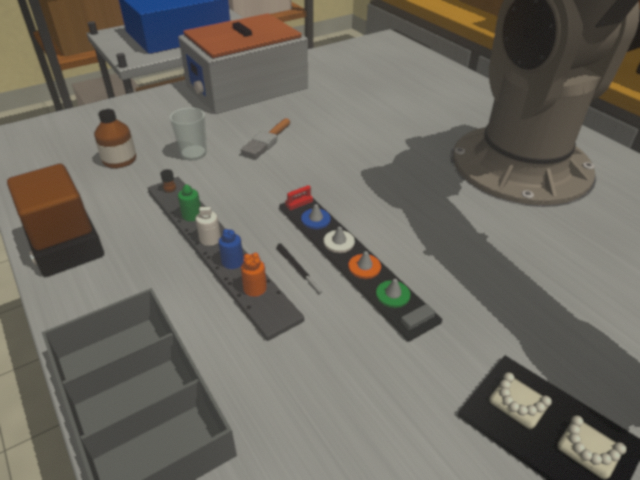

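Top view: black curing rack at row ≈302, with the red handle at col 433. From the handle the spigots are blue (390), white (336), orange (282) and green (228). The dies stand on the drip rack at orange (320,170), blue (377,167), white (434,162) and green (491,160). There is a vial at (563,158). So the loading order is blue, white, orange, green.

```bash
cat > h.py <<'E'
import numpy as np,cv2
from scipy.optimize import least_squares
def proj(c,P):
    P=np.asarray(P,float).reshape(-1,3); q=(c["view"]@np.c_[P,np.ones(len(P))].T)[:3]
    q=np.array([q[0],-q[1],-q[2]]); u=c["mtx"]@q; return (u[:2]/u[2]).T
def ray(c,px,z):
    V=c["view"];R=V[:3,:3];o=-R.T@V[:3,3]
    d=np.linalg.inv(c["mtx"])@[px[0],px[1],1]; d=R.T@[d[0],-d[1],-d[2]]
    return o+d*(z-o[2])/d[2]
def masks(img):
    h=cv2.cvtColor(img,cv2.COLOR_BGR2HSV);H,S,V=cv2.split(h)
    return dict(orange=(H>5)&(H<20)&(S>170)&(V>90),blue=(H>100)&(H<125)&(S>140)&(V>60),
      green=(H>50)&(H<80)&(S>140)&(V>50),white=(S<40)&(V>150),red=((H<4)|(H>176))&(S>170)&(V>90))
def blobs(m,amin=150):
    n,l,st,ce=cv2.connectedComponentsWithStats(m.astype(np.uint8))
    out=[]
    for i in range(1,n):
        if st[i,4]>=amin:
            k=np.argwhere(l==i)[:,::-1].astype(np.int32); hu=cv2.convexHull(k.reshape(-1,1,2))
            M=cv2.moments(hu); out.append((st[i,4],M["m10"]/M["m00"],M["m01"]/M["m00"],*st[i,:4]))
    return out
a=np.linspace(0,2*np.pi,40,endpoint=False)
def ring(r,z): return np.c_[r*np.cos(a),r*np.sin(a),0*a+z]
DIE=np.r_[ring(18,0),ring(18,46),ring(11,67)]; COL=np.r_[ring(26,6),ring(26,0)]
def cen(c,S,p):
    hu=cv2.convexHull(proj(c,S+p).astype(np.float32).reshape(-1,1,2));M=cv2.moments(hu)
    return np.array([M["m10"],M["m01"]])/M["m00"]
E
python3 - <<'E'
from h import *
for n in("top","scene"):
    c=np.load(n+"0.npz")
    for k,m in masks(c["image"]).items(): print(n,k,[tuple(round(float(v),1) for v in b) for b in blobs(m)])
E
```

```text
top orange [(535.0, 319.9, 168.2, 307.0, 155.0, 27.0, 27.0), (926.0, 281.5, 302.1, 263.0, 283.0, 38.0, 39.0), (439.0, 629.4, 376.7, 616.0, 357.0, 24.0, 48.0)]
top blue [(541.0, 377.1, 165.3, 364.0, 152.0, 27.0, 27.0), (937.0, 389.8, 301.6, 371.0, 282.0, 39.0, 40.0)]
top green [(584.0, 494.5, 158.5, 481.0, 145.0, 28.0, 28.0), (925.0, 227.6, 302.3, 209.0, 283.0, 38.0, 40.0)]
top white [(316.0, 433.9, 159.2, 422.0, 147.0, 25.0, 25.0), (798.0, 335.5, 301.8, 317.0, 284.0, 38.0, 37.0)]
top red [(474.0, 433.5, 302.5, 427.0, 283.0, 15.0, 39.0)]
scene orange [(1020.0, 458.3, 14.2, 407.0, 0.0, 87.0, 38.0), (231.0, 625.5, 90.2, 610.0, 82.0, 30.0, 19.0), (514.0, 41.0, 197.6, 19.0, 185.0, 51.0, 29.0), (591.0, 253.9, 273.6, 243.0, 254.0, 22.0, 41.0), (366.0, 364.4, 265.7, 349.0, 255.0, 32.0, 23.0)]
scene blue [(3581.0, 170.7, 20.2, 120.0, 0.0, 108.0, 52.0), (193.0, 315.6, 218.0, 302.0, 210.0, 28.0, 17.0)]
scene green [(234.0, 393.1, 293.4, 378.0, 283.0, 31.0, 22.0)]
scene white [(186.0, 208.0, 219.9, 197.0, 211.0, 21.0, 19.0), (322.0, 339.0, 240.4, 325.0, 231.0, 29.0, 20.0), (222.0, 510.5, 391.9, 503.0, 374.0, 17.0, 37.0), (193.0, 578.5, 433.8, 573.0, 417.0, 12.0, 34.0)]
scene red []
```

```bash
python3 - <<'E'
from h import *
c=np.load("top0.npz"); s=np.load("scene0.npz")
col=dict(blue=(389.8,301.6),white=(335.5,301.8),orange=(281.5,302.1),green=(227.6,302.3))
for k,p in col.items(): P=ray(c,p,18);print("spig",k,P.round(1))
def rowfit(obs): # list of (cam, idx, px, model, z)
    def f(v):
        e=[]
        for cam,i,px,S,z in obs:
            p=np.array([v[0]+72*i*np.cos(v[2]),v[1]+72*i*np.sin(v[2]),z]); e+=list(cen(cam,S,p)-px)
        return e
    q=least_squares(f,[obs_x0[0],obs_x0[1],obs_x0[2]]);print(q.x.round(3),"res",q.fun.round(1))
    for i in range(4): print(i,(q.x[0]+72*i*np.cos(q.x[2])).round(1),(q.x[1]+72*i*np.sin(q.x[2])).round(1))
obs_x0=[480,-60,1.57]
ks=["blue","white","orange","green"]
sc=dict(blue=(315.6,218),white=(339,240.4),orange=(364.4,265.7),green=(393.1,293.4))
rowfit([(c,i,col[k],ring(26,6),12) for i,k in enumerate(ks)])
d=dict(orange=(319.9,168.2),blue=(377.1,165.3),white=(433.9,159.2),green=(494.5,158.5))
obs_x0=[660,30,-1.57]
rowfit([(c,i,d[k],DIE,14) for i,k in enumerate(["orange","blue","white","green"])])
rowfit([(c,i,d[k],DIE[40:],14) for i,k in enumerate(["orange","blue","white","green"])])
# full boxes in these views
for k,p in d.items():
    P=ray(c,p,60); print(k,P.round(1),proj(s,P).round(1))
E
python3 - <<'E'
import cv2,numpy as np
a=cv2.imread("pics/top0.png")[120:220,290:590]
b=cv2.imread("pics/scene0.png")[160:310,140:340]
cv2.imwrite("pics/crop0.png",np.vstack([cv2.resize(a,(780,260),interpolation=0),cv2.resize(b,(453,340))@np.eye(3) if 0 else cv2.copyMakeBorder(cv2.resize(b,(453,340)),0,0,0,327,0)]))
E
```

```text
spig blue [467.2 -62.4  18. ]
spig white [466.8   9.7  18. ]
spig orange [466.3  81.6  18. ]
spig green [465.8 153.6  18. ]
[467.315 -62.338   1.577] res [-0. -0.  0.  0. -0. -0. -0.  0.]
0 467.3 -62.3
1 466.8 9.7
2 466.4 81.7
3 465.9 153.7
[642.672  28.015  -1.517] res [ 1.7 -0.9 -0.4 -1.  -2.   2.1 -6.9 -0.4]
0 642.7 28.0
1 646.5 -43.9
2 650.3 -115.8
3 654.2 -187.7
[637.669  29.622  -1.515] res [ 0.2 -0.3 -0.2 -0.6 -0.1  2.1 -3.2 -0.7]
0 637.7 29.6
1 641.7 -42.3
2 645.7 -114.2
3 649.8 -186.0
orange [637.3  29.9  60. ] [[253.6 266. ]]
blue [640.8 -42.6  60. ] [[230.1 239.6]]
white [ 648.4 -114.3   60. ] [[206.8 217. ]]
green [ 649.1 -190.5   60. ] [[188.4 193.8]]
```

View pics/crop0.png

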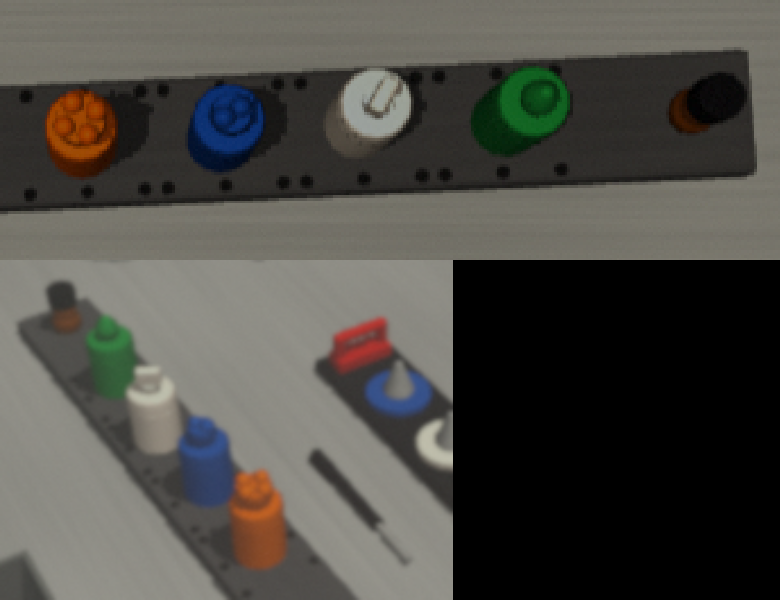

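Emit:
move_arm([
  {"dp": [0, 0, 0], "angular": [0, 0, 0.158], "gripper": 8.5},
  {"dp": [0, 0, 0], "angular": [0, 0, 0.158], "gripper": 8.5},
  {"dp": [0, 0, 0], "angular": [0, 0, 0.158], "gripper": 8.5},
  {"dp": [0, 0, 0], "angular": [0, 0, 0.158], "gripper": 8.5},
  {"dp": [0, 0, 0], "angular": [0, 0, 0.158], "gripper": 8.5},
  {"dp": [0, 0, 0], "angular": [0, 0, 0.158], "gripper": 8.5},
  {"dp": [0, 0, 0], "angular": [0, 0, 0.158], "gripper": 8.5},
  {"dp": [0, 0, 0], "angular": [0, 0, 0.158], "gripper": 8.5},
  {"dp": [-5, 3, 0], "angular": [0, 0, 0], "gripper": 8.5},
  {"dp": [-5, 3, 0], "angular": [0, 0, 0], "gripper": 8.5},
  {"dp": [-5, 3, 0], "angular": [0, 0, 0], "gripper": 8.5},
  {"dp": [-5, 3, 0], "angular": [0, 0, 0], "gripper": 8.5},
  {"dp": [-5, 3, 0], "angular": [0, 0, 0], "gripper": 8.5},
  {"dp": [-5, 3, 0], "angular": [0, 0, 0], "gripper": 8.5},
  {"dp": [-5, 3, 0], "angular": [0, 0, 0], "gripper": 8.5},
  {"dp": [-5, 3, 0], "angular": [0, 0, 0], "gripper": 8.5},
  {"dp": [-5, 3, 0], "angular": [0, 0, 0], "gripper": 8.5},
  {"dp": [-5, 3, 0], "angular": [0, 0, 0], "gripper": 8.5},
  {"dp": [-5, 3, 0], "angular": [0, 0, 0], "gripper": 8.5},
  {"dp": [-5, 3, 0], "angular": [0, 0, 0], "gripper": 8.5},
])

```text
t: 2.6
eef_pos: [563.0, 58.2, 231.3]
eef_rot: [-3.142, -0.0, 1.6]
contact_force: [0.4, 0.8, -0.3]
opening: 84.8
```

Emit:
move_arm([
  {"dp": [-3.4, 2.5, 0], "angular": [0, 0, 0], "gripper": 8.5},
  {"dp": [-3.4, 2.5, 0], "angular": [0, 0, 0], "gripper": 8.5},
  {"dp": [-3.5, 2.5, 0], "angular": [0, 0, 0], "gripper": 8.5},
  {"dp": [0, 0, 0], "angular": [0, 0, 0], "gripper": 8.5},
])

```text
t: 3.1
eef_pos: [641.0, -44.5, 230.8]
eef_rot: [-3.141, 0.002, 1.596]
contact_force: [-0.1, 0.8, -0.8]
opening: 85.0
```

```bash
cat > w.py <<'E'
from bench import r, read_camera
from h import *
from scipy.spatial.transform import Rotation as Ro
def wrist(name):
    s=r.sense(); c=dict(read_camera("wrist"))
    T=np.eye(4);T[:3,:3]=Ro.from_euler("xyz",s["eef_rot"]).as_matrix();T[:3,3]=s["eef_pos"]
    c["view"]=np.linalg.inv(T@c["hand_eye"]); cv2.imwrite(f"pics/{name}.png",c["image"])
    np.savez(name+".npz",image=c["image"],mtx=c["mtx"],view=c["view"]);return s,c
E
python3 - <<'E'
from w import *
s,c=wrist("w1"); print(s["eef_pos"],s["t"],c["hand_eye"].round(2).tolist())
for k,m in masks(c["image"]).items(): print(k,[tuple(round(float(v),1) for v in b) for b in blobs(m,400)])
for x,y in[(637.3,29.9),(640.8,-42.6),(648.4,-114.3)]: print(proj(c,[x,y,60]).round(1))
E
```

```text
[640.98259646 -44.4910333  230.81270175] 3.1 [[-0.0, 0.94, 0.33, 84.38], [1.0, 0.0, 0.0, 0.33], [-0.0, 0.33, -0.94, -143.88], [0.0, 0.0, 0.0, 1.0]]
orange [(1942.0, 139.2, 76.4, 112.0, 47.0, 56.0, 60.0), (1222.0, 314.9, 139.5, 296.0, 120.0, 39.0, 40.0), (1164.0, 557.6, 379.7, 527.0, 348.0, 62.0, 64.0), (995.0, 496.2, 458.4, 477.0, 440.0, 43.0, 33.0)]
blue [(1216.0, 316.0, 213.3, 299.0, 192.0, 35.0, 43.0), (1316.0, 159.8, 219.9, 136.0, 197.0, 49.0, 46.0)]
green [(896.0, 131.3, 9.3, 102.0, 0.0, 56.0, 23.0), (1219.0, 319.8, 334.9, 305.0, 311.0, 31.0, 49.0)]
white [(30987.0, 61.2, 138.3, 0.0, 0.0, 142.0, 270.0), (95215.0, 412.5, 208.2, 172.0, 0.0, 468.0, 475.0), (1609.0, 149.9, 153.2, 125.0, 128.0, 51.0, 51.0), (1041.0, 320.6, 276.6, 305.0, 253.0, 33.0, 46.0), (6856.0, 48.9, 392.2, 0.0, 342.0, 142.0, 129.0), (5617.0, 303.4, 411.9, 203.0, 379.0, 218.0, 59.0), (1443.0, 135.5, 463.3, 108.0, 440.0, 55.0, 40.0)]
red [(978.0, 162.0, 269.7, 135.0, 259.0, 53.0, 22.0)]
[[312.7 139.1]]
[[314.7 216.8]]
[[320.3 283.2]]
```

View pics/w1.png

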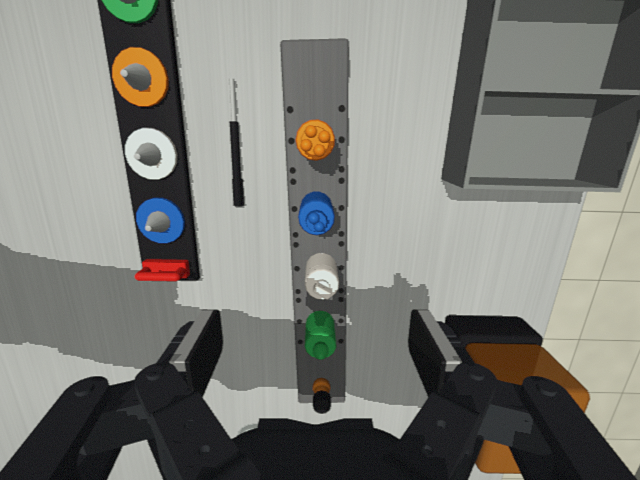

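```bash
python3 - <<'E'
from w import *
c=np.load("w1.npz")
W=dict(orange=(314.9,139.5),blue=(316,213.3),white=(320.6,276.6),green=(319.8,334.9))
for k,p in W.items():
    q=least_squares(lambda v:cen(c,DIE,np.r_[v,14])-p,[643,-80]); print(k,q.x.round(1))
for k,p in dict(blue=(159.8,219.9),white=(149.9,153.2),orange=(139.2,76.4)).items():
    q=least_squares(lambda v:cen(c,np.r_[COL,ring(3,34)],np.r_[v,12])-p,[467,0]); print("sp",k,q.x.round(1))
E
```

```text
orange [639.3  29.3]
blue [642.2 -34.1]
white [ 648.9 -114.2]
green [ 650.1 -188.4]
sp blue [474.3   0. ]
sp white [465.1   0. ]
sp orange [452.   0.]
```

```bash
python3 - <<'E'
from w import *
c=np.load("w1.npz")
def fit(S,z,p,x0): return least_squares(lambda v:cen(c,S,x0+np.r_[v,z])-p,[0.,0.],diff_step=1,x_scale=1,method="lm",epsfcn=None) if 0 else least_squares(lambda v:cen(c,S,np.r_[x0+100*(v-1),z])-p,[1.,1.],diff_step=.02)
W=dict(orange=(314.9,139.5),blue=(316,213.3),white=(320.6,276.6),green=(319.8,334.9))
for k,p in W.items():
    x0=np.array([643.,-80]);q=fit(DIE,14,p,x0); print(k,(x0+100*(q.x-1)).round(1),q.cost.round(2))
for k,p in dict(blue=(159.8,219.9),white=(149.9,153.2),orange=(139.2,76.4)).items():
    x0=np.array([467.,0]);q=fit(np.r_[COL,ring(3,34)],12,p,x0); print("sp",k,(x0+100*(q.x-1)).round(1),q.cost.round(2))
E
```

```text
orange [639.3  29.3] 0.0
blue [642.2 -43.3] 0.0
white [ 648.9 -114.2] 0.0
green [ 650.1 -188.4] 0.0
sp blue [467.6 -62.6] 0.0
sp white [466.8   9.7] 0.0
sp orange [466.6  82.1] 0.0
```

Emit:
move_arm([
  {"dp": [0.15, 0.07, 4], "angular": [0, 0, 0], "gripper": 8.5},
  {"dp": [0, 0, 5], "angular": [0, 0, 0], "gripper": 8.5},
  {"dp": [0, 0, 5], "angular": [0, 0, 0], "gripper": 8.5},
  {"dp": [0, 0, 4], "angular": [0, 0, 0], "gripper": 8.5},
  {"dp": [0, 0, 2], "angular": [0, 0, 0], "gripper": 8.5},
  {"dp": [0, 0, 0.9], "angular": [0, 0, 0], "gripper": 8.5},
  {"dp": [0, 0, 0], "angular": [0, 0, 0], "gripper": 8.5},
  {"dp": [0, 0, 0], "angular": [0, 0, 0], "gripper": 6},
  {"dp": [0, 0, 0], "angular": [0, 0, 0], "gripper": 4.5},
  {"dp": [0, 0, 0], "angular": [0, 0, 0], "gripper": 3.8},
  {"dp": [0, 0, 0], "angular": [0, 0, 0], "gripper": 3.2},
  {"dp": [0, 0, 0], "angular": [0, 0, 0], "gripper": 3},
  {"dp": [0, 0, 0], "angular": [0, 0, 0], "gripper": 3},
  {"dp": [0, 0, 0], "angular": [0, 0, 0], "gripper": 3},
], newtons=40)

```text
t: 4.9
eef_pos: [641.3, -39.5, 23.0]
eef_rot: [3.141, -0.0, 1.6]
contact_force: [-2.4, 1.8, 8.9]
opening: 34.9
```

Emit:
move_arm([
  {"dp": [0, 0, -2], "angular": [0, 0, 0], "gripper": 3},
  {"dp": [0, 0, -4], "angular": [0, 0, 0], "gripper": 3},
  {"dp": [0, 0, -3], "angular": [0, 0, 0], "gripper": 3},
  {"dp": [-0.36, -4, 0], "angular": [0, 0, 0], "gripper": 3},
  {"dp": [-0.36, -5, 0], "angular": [0, 0, 0], "gripper": 3},
  {"dp": [-0.36, -5, 0], "angular": [0, 0, 0], "gripper": 3},
  {"dp": [-0.35, -3.44, 0], "angular": [0, 0, 0], "gripper": 3},
  {"dp": [0, 0, 0], "angular": [0, 0, 0], "gripper": 3},
  {"dp": [0, 0, 0], "angular": [0, 0, 0], "gripper": 3},
])

```text
t: 6.02
eef_pos: [468.0, -58.6, 113.2]
eef_rot: [3.14, -0.001, 1.6]
contact_force: [0.5, 0.2, -0.5]
opening: 35.4
```

```bash
python3 - <<'E'
from w import *
s,c=wrist("w2"); print(s["eef_pos"],s["eef_rot"],s["t"],s["opening"])
t=read_camera("scene")["image"]; p=cv2.resize(t[60:300,200:440],(480,480))
cv2.imwrite("pics/c2.png",np.hstack([cv2.resize(c["image"],(320,240)).copy() if 0 else cv2.copyMakeBorder(cv2.resize(c["image"],(320,240)),0,240,0,0,0),p]))
m=masks(c["image"])["blue"]; print(blobs(m,400))
for z in(18,): print(proj(c,[[467.4,-62.4,z],[467.4,-62.4,46]]))
P=s["eef_pos"]+[0,-3.5,-8]; print("die pred",cen(c,DIE,P))
E
```

```text
[467.98042887 -58.64141324 113.22217292] [ 3.13988320e+00 -5.33838866e-04  1.59999825e+00] 6.025 35.35245481072598
[(np.int32(12527), 315.0524728109867, 319.855010830243, np.int32(269), np.int32(216), np.int32(92), np.int32(208))]
[[313.58253035 249.32867604]
 [313.49351328 263.36483805]]
die pred [314.31804324 356.06517042]
```

View pics/c2.png

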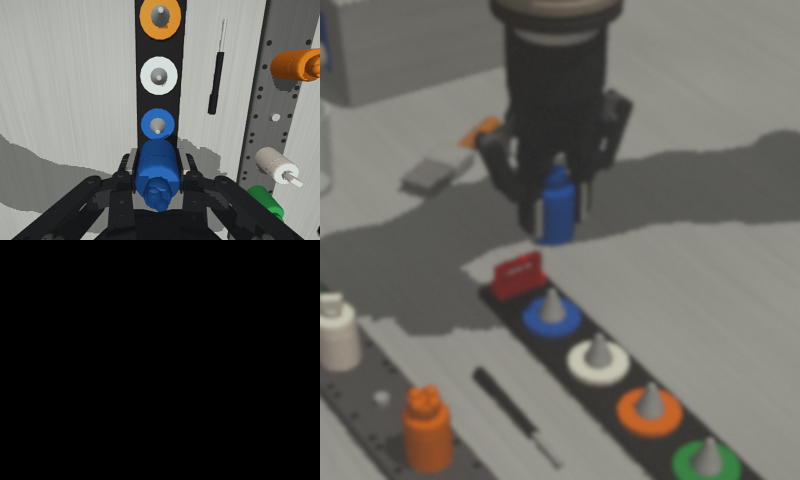

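Emit:
move_arm([
  {"dp": [0, 0, 3], "angular": [0, 0, 0], "gripper": 3},
  {"dp": [0, 0, 3], "angular": [0, 0, 0], "gripper": 3},
  {"dp": [0, 0, 1], "angular": [0, 0, 0], "gripper": 3},
  {"dp": [0, 0, 0.6], "angular": [0, 0, 0], "gripper": 3},
  {"dp": [0, 0, 0.6], "angular": [0, 0, 0], "gripper": 3},
  {"dp": [0, 0, 0], "angular": [0, 0, 0], "gripper": 3},
])

```text
t: 6.88
eef_pos: [467.2, -58.8, 30.5]
eef_rot: [3.141, -0.0, 1.6]
contact_force: [-0.9, 0.2, -1.0]
opening: 35.3
```

No contact force so far, so I'll lower the rest slowly.

Emit:
move_arm([
  {"dp": [0, 0, 0.15], "angular": [0, 0, 0], "gripper": 3},
  {"dp": [0, 0, 0.15], "angular": [0, 0, 0], "gripper": 3},
  {"dp": [0, 0, 0.1], "angular": [0, 0, 0], "gripper": 3},
  {"dp": [0, 0, 0], "angular": [0, 0, 0], "gripper": 3},
])

```text
t: 7.38
eef_pos: [467.2, -58.8, 26.9]
eef_rot: [3.141, -0.001, 1.6]
contact_force: [-4.2, 1.4, 19.2]
opening: 35.5
```

Emit:
move_arm([
  {"dp": [0, 0, -0.1], "angular": [0, 0, 0], "gripper": 3.6},
  {"dp": [0, 0, 0], "angular": [0, 0, 0], "gripper": 4.2},
  {"dp": [0, 0, 0], "angular": [0, 0, 0], "gripper": 6},
  {"dp": [0, 0, 0], "angular": [0, 0, 0], "gripper": 8.5},
  {"dp": [0, 0, 0], "angular": [0, 0, 0], "gripper": 8.5},
  {"dp": [0, 0, 0], "angular": [0, 0, 0], "gripper": 8.5},
  {"dp": [0, 0, -2], "angular": [0, 0, 0], "gripper": 8.5},
  {"dp": [0, 0, -5], "angular": [0, 0, 0], "gripper": 8.5},
  {"dp": [0, 0, -5], "angular": [0, 0, 0], "gripper": 8.5},
  {"dp": [0, 0, 0], "angular": [0, 0, 0], "gripper": 8.5},
])

```text
t: 8.62
eef_pos: [468.8, -58.7, 150.2]
eef_rot: [3.136, -0.002, 1.6]
contact_force: [1.0, 0.8, -0.9]
opening: 84.7
```

```bash
python3 - <<'E'
from w import *
s,c=wrist("w3"); print(s["eef_pos"],s["t"],s["opening"])
t=read_camera("scene")["image"]; a=cv2.resize(t[170:300,220:440],(660,390))
cv2.imwrite("pics/c3.png",a)
s0=np.load("scene0.npz"); print(proj(s0,[[467.4,-62.4,18],[467.4,-62.4,64],[467.4,-62.4,86]]))
E
```

```text
[468.80639604 -58.71721332 150.16892764] 8.625 84.73724077727975
[[315.89626674 216.38156156]
 [315.98746239 195.62586579]
 [316.03326015 185.20251516]]
```

View pics/c3.png

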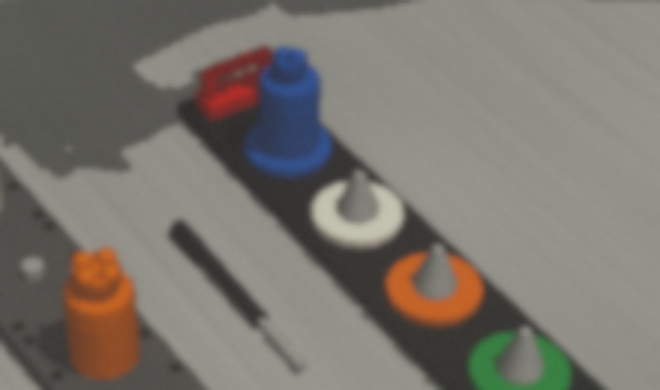

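Scene view: blue is upright and flat on its collar, with its top at about row 186 against 185 predicted. White is next.

Emit:
move_arm([
  {"dp": [-1.5, 4.5, 0], "angular": [0, 0, 0], "gripper": 8.5},
  {"dp": [-1.5, 4.5, 0], "angular": [0, 0, 0], "gripper": 8.5},
  {"dp": [-1.5, 4.5, 0], "angular": [0, 0, 0], "gripper": 8.5},
  {"dp": [-1.55, 4.45, 0], "angular": [0, 0, 0], "gripper": 8.5},
  {"dp": [0, 0, 0], "angular": [0, 0, 0], "gripper": 8.5},
  {"dp": [0, 0, 0], "angular": [0, 0, 0], "gripper": 8.5},
  {"dp": [0, 0, 4], "angular": [0, 0, 0], "gripper": 8.5},
  {"dp": [0, 0, 4], "angular": [0, 0, 0], "gripper": 8.5},
  {"dp": [0, 0, 3], "angular": [0, 0, 0], "gripper": 8.5},
  {"dp": [0, 0, 1.5], "angular": [0, 0, 0], "gripper": 8.5},
  {"dp": [0, 0, 0], "angular": [0, 0, 0], "gripper": 8.5},
  {"dp": [0, 0, 0], "angular": [0, 0, 0], "gripper": 6},
  {"dp": [0, 0, 0], "angular": [0, 0, 0], "gripper": 4.5},
  {"dp": [0, 0, 0], "angular": [0, 0, 0], "gripper": 3.8},
  {"dp": [0, 0, 0], "angular": [0, 0, 0], "gripper": 3.2},
  {"dp": [0, 0, 0], "angular": [0, 0, 0], "gripper": 3},
  {"dp": [0, 0, 0], "angular": [0, 0, 0], "gripper": 3},
])

```text
t: 10.85
eef_pos: [648.7, -114.1, 23.2]
eef_rot: [3.141, -0.0, 1.6]
contact_force: [-1.3, 1.4, 9.7]
opening: 35.2
```

Emit:
move_arm([
  {"dp": [0, 0, -2], "angular": [0, 0, 0], "gripper": 3},
  {"dp": [0, 0, -4], "angular": [0, 0, 0], "gripper": 3},
  {"dp": [0, 0, -3], "angular": [0, 0, 0], "gripper": 3},
  {"dp": [2.6, -3.5, 0], "angular": [0, 0, 0], "gripper": 3},
  {"dp": [3.5, -4.8, 0], "angular": [0, 0, 0], "gripper": 3},
  {"dp": [3.5, -4.8, 0], "angular": [0, 0, 0], "gripper": 3},
  {"dp": [2.2, -3.1, 0], "angular": [0, 0, 0], "gripper": 3},
  {"dp": [1.12, -1.61, 0], "angular": [0, 0, 0], "gripper": 3},
  {"dp": [0, 0, 0], "angular": [0, 0, 0], "gripper": 3},
  {"dp": [0, 0, 0], "angular": [0, 0, 0], "gripper": 3},
  {"dp": [0, 0, 3], "angular": [0, 0, 0], "gripper": 3},
  {"dp": [0, 0, 3], "angular": [0, 0, 0], "gripper": 3},
  {"dp": [0, 0, 1], "angular": [0, 0, 0], "gripper": 3},
  {"dp": [0, 0, 0.6], "angular": [0, 0, 0], "gripper": 3},
  {"dp": [0, 0, 0.6], "angular": [0, 0, 0], "gripper": 3},
  {"dp": [0, 0, 0], "angular": [0, 0, 0], "gripper": 3},
])

```text
t: 12.85
eef_pos: [466.6, 9.9, 30.5]
eef_rot: [3.141, -0.0, 1.6]
contact_force: [0.2, -0.4, -0.5]
opening: 35.2
```

Emit:
move_arm([
  {"dp": [0, 0, 0.15], "angular": [0, 0, 0], "gripper": 3},
  {"dp": [0, 0, 0.15], "angular": [0, 0, 0], "gripper": 3},
  {"dp": [0, 0, 0.1], "angular": [0, 0, 0], "gripper": 3},
  {"dp": [0, 0, 0], "angular": [0, 0, 0], "gripper": 3},
])

```text
t: 13.35
eef_pos: [466.8, 10.0, 27.0]
eef_rot: [3.141, -0.001, 1.6]
contact_force: [-5.7, 0.0, 24.2]
opening: 35.0
```

Emit:
move_arm([
  {"dp": [0, 0, -0.1], "angular": [0, 0, 0], "gripper": 3.6},
  {"dp": [0, 0, 0], "angular": [0, 0, 0], "gripper": 4.2},
  {"dp": [0, 0, 0], "angular": [0, 0, 0], "gripper": 6},
  {"dp": [0, 0, 0], "angular": [0, 0, 0], "gripper": 8.5},
  {"dp": [0, 0, 0], "angular": [0, 0, 0], "gripper": 8.5},
  {"dp": [0, 0, 0], "angular": [0, 0, 0], "gripper": 8.5},
  {"dp": [0, 0, -2], "angular": [0, 0, 0], "gripper": 8.5},
  {"dp": [0, 0, -5], "angular": [0, 0, 0], "gripper": 8.5},
  {"dp": [0, 0, -5], "angular": [0, 0, 0], "gripper": 8.5},
  {"dp": [0, 0, 0], "angular": [0, 0, 0], "gripper": 8.5},
])

```text
t: 14.6
eef_pos: [468.1, 10.3, 150.1]
eef_rot: [3.137, -0.002, 1.6]
contact_force: [-0.6, 0.4, -1.0]
opening: 84.8
```

```bash
python3 - <<'E'
from w import *
s=r.sense(); print(s["eef_pos"],s["t"],s["opening"])
t=read_camera("scene")["image"]; cv2.imwrite("pics/c4.png",cv2.resize(t[170:300,220:440],(660,390)))
s0=np.load("scene0.npz"); print((proj(s0,[[466.8,9.7,18],[466.8,9.7,85]])-[220,170])*3)
E
```

```text
[468.12343422  10.30805771 150.06269809] 14.6 84.83954985661265
[[357.49465466 206.57239137]
 [361.53927891 113.16047327]]
```

View pics/c4.png

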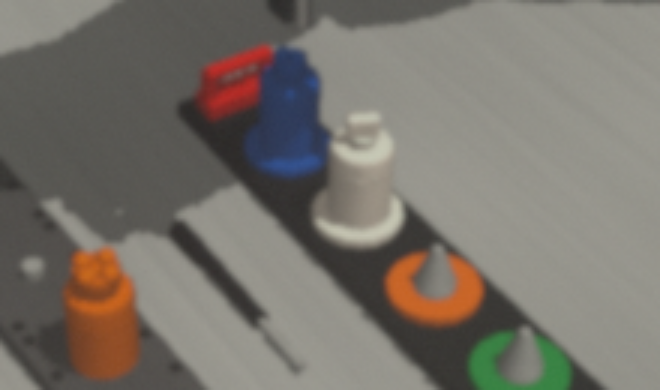

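White is upright on its collar, with its top at (361,113) as predicted. Orange is next.

Emit:
move_arm([
  {"dp": [0.37, 4.3, 0], "angular": [0, 0, 0], "gripper": 8.5},
  {"dp": [0.37, 4.3, 0], "angular": [0, 0, 0], "gripper": 8.5},
  {"dp": [0.37, 4.3, 0], "angular": [0, 0, 0], "gripper": 8.5},
  {"dp": [0.36, 4.3, 0], "angular": [0, 0, 0], "gripper": 8.5},
  {"dp": [0, 0, 0], "angular": [0, 0, 0], "gripper": 8.5},
  {"dp": [0, 0, 0], "angular": [0, 0, 0], "gripper": 8.5},
  {"dp": [0, 0, 4], "angular": [0, 0, 0], "gripper": 8.5},
  {"dp": [0, 0, 4], "angular": [0, 0, 0], "gripper": 8.5},
  {"dp": [0, 0, 3], "angular": [0, 0, 0], "gripper": 8.5},
  {"dp": [0, 0, 1.5], "angular": [0, 0, 0], "gripper": 8.5},
  {"dp": [0, 0, 0], "angular": [0, 0, 0], "gripper": 8.5},
  {"dp": [0, 0, 0], "angular": [0, 0, 0], "gripper": 6},
  {"dp": [0, 0, 0], "angular": [0, 0, 0], "gripper": 4.5},
  {"dp": [0, 0, 0], "angular": [0, 0, 0], "gripper": 3.8},
  {"dp": [0, 0, 0], "angular": [0, 0, 0], "gripper": 3.2},
  {"dp": [0, 0, 0], "angular": [0, 0, 0], "gripper": 3},
  {"dp": [0, 0, 0], "angular": [0, 0, 0], "gripper": 3},
])

```text
t: 16.77
eef_pos: [638.4, 29.7, 23.2]
eef_rot: [3.141, -0.001, 1.6]
contact_force: [-1.3, 0.9, 10.6]
opening: 35.3
```

Emit:
move_arm([
  {"dp": [0, 0, -2], "angular": [0, 0, 0], "gripper": 3},
  {"dp": [0, 0, -4], "angular": [0, 0, 0], "gripper": 3},
  {"dp": [0, 0, -3], "angular": [0, 0, 0], "gripper": 3},
  {"dp": [1.2, -3.5, 0], "angular": [0, 0, 0], "gripper": 3},
  {"dp": [1.5, -4.5, 0], "angular": [0, 0, 0], "gripper": 3},
  {"dp": [1.5, -4.5, 0], "angular": [0, 0, 0], "gripper": 3},
  {"dp": [1, -3, 0], "angular": [0, 0, 0], "gripper": 3},
  {"dp": [0.54, -1.54, 0], "angular": [0, 0, 0], "gripper": 3},
  {"dp": [0, 0, 0], "angular": [0, 0, 0], "gripper": 3},
  {"dp": [0, 0, 0], "angular": [0, 0, 0], "gripper": 3},
  {"dp": [0, 0, 3], "angular": [0, 0, 0], "gripper": 3},
  {"dp": [0, 0, 3], "angular": [0, 0, 0], "gripper": 3},
  {"dp": [0, 0, 1], "angular": [0, 0, 0], "gripper": 3},
  {"dp": [0, 0, 0.6], "angular": [0, 0, 0], "gripper": 3},
  {"dp": [0, 0, 0.6], "angular": [0, 0, 0], "gripper": 3},
  {"dp": [0, 0, 0], "angular": [0, 0, 0], "gripper": 3},
])

```text
t: 18.77
eef_pos: [466.2, 82.0, 30.5]
eef_rot: [3.141, -0.0, 1.6]
contact_force: [0.4, 0.5, -1.6]
opening: 35.8
```

Emit:
move_arm([
  {"dp": [0, 0, 0.15], "angular": [0, 0, 0], "gripper": 3},
  {"dp": [0, 0, 0.15], "angular": [0, 0, 0], "gripper": 3},
  {"dp": [0, 0, 0.1], "angular": [0, 0, 0], "gripper": 3},
  {"dp": [0, 0, 0], "angular": [0, 0, 0], "gripper": 3},
])

```text
t: 19.27
eef_pos: [466.3, 82.1, 27.1]
eef_rot: [3.141, -0.001, 1.6]
contact_force: [-5.2, -0.1, 23.1]
opening: 35.4
```

Emit:
move_arm([
  {"dp": [0, 0, -0.1], "angular": [0, 0, 0], "gripper": 3.6},
  {"dp": [0, 0, 0], "angular": [0, 0, 0], "gripper": 4.2},
  {"dp": [0, 0, 0], "angular": [0, 0, 0], "gripper": 6},
  {"dp": [0, 0, 0], "angular": [0, 0, 0], "gripper": 8.5},
  {"dp": [0, 0, 0], "angular": [0, 0, 0], "gripper": 8.5},
  {"dp": [0, 0, 0], "angular": [0, 0, 0], "gripper": 8.5},
  {"dp": [0, 0, -2], "angular": [0, 0, 0], "gripper": 8.5},
  {"dp": [0, 0, -5], "angular": [0, 0, 0], "gripper": 8.5},
  {"dp": [0, 0, -5], "angular": [0, 0, 0], "gripper": 8.5},
  {"dp": [0, 0, 0], "angular": [0, 0, 0], "gripper": 8.5},
])

```text
t: 20.52
eef_pos: [467.5, 82.7, 150.1]
eef_rot: [3.137, -0.003, 1.6]
contact_force: [-0.2, 1.3, -0.3]
opening: 85.0
```

```bash
python3 - <<'E'
from w import *
s=r.sense(); print(s["eef_pos"],s["t"],s["opening"])
t=read_camera("scene")["image"]; cv2.imwrite("pics/c5.png",cv2.resize(t[160:310,160:440],(784,420)))
s0=np.load("scene0.npz"); print((proj(s0,[[466.4,81.8,18],[466.4,81.8,85],[649.6,-189.3,60]])-[160,160])*2.8)
E
```

```text
[467.54068291  82.67247782 150.05239625] 20.525 85.04593893938821
[[573.3482617  290.4451214 ]
 [581.25352162 202.25313689]
 [ 79.63724806  95.98322779]]
```

View pics/c5.png

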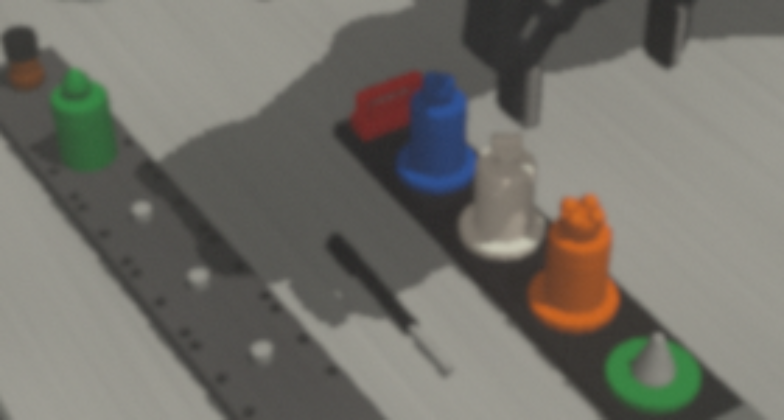

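Three are seated. Green stands at the predicted spot, so I'll fetch it now.

Emit:
move_arm([
  {"dp": [-3.95, 2.5, 0], "angular": [0, 0, 0], "gripper": 8.5},
  {"dp": [-3.95, 2.5, 0], "angular": [0, 0, 0], "gripper": 8.5},
  {"dp": [-3.95, 2.5, 0], "angular": [0, 0, 0], "gripper": 8.5},
  {"dp": [-3.95, 2.5, 0], "angular": [0, 0, 0], "gripper": 8.5},
  {"dp": [-3.95, 2.5, 0], "angular": [0, 0, 0], "gripper": 8.5},
  {"dp": [-3.95, 2.5, 0], "angular": [0, 0, 0], "gripper": 8.5},
  {"dp": [-3.95, 2.52, 0], "angular": [0, 0, 0], "gripper": 8.5},
  {"dp": [0, 0, 0], "angular": [0, 0, 0], "gripper": 8.5},
  {"dp": [0, 0, 0], "angular": [0, 0, 0], "gripper": 8.5},
  {"dp": [0, 0, 4], "angular": [0, 0, 0], "gripper": 8.5},
  {"dp": [0, 0, 4], "angular": [0, 0, 0], "gripper": 8.5},
  {"dp": [0, 0, 3], "angular": [0, 0, 0], "gripper": 8.5},
  {"dp": [0, 0, 1.5], "angular": [0, 0, 0], "gripper": 8.5},
  {"dp": [0, 0, 0], "angular": [0, 0, 0], "gripper": 8.5},
  {"dp": [0, 0, 0], "angular": [0, 0, 0], "gripper": 6},
  {"dp": [0, 0, 0], "angular": [0, 0, 0], "gripper": 4.5},
  {"dp": [0, 0, 0], "angular": [0, 0, 0], "gripper": 3.8},
  {"dp": [0, 0, 0], "angular": [0, 0, 0], "gripper": 3.2},
  {"dp": [0, 0, 0], "angular": [0, 0, 0], "gripper": 3},
  {"dp": [0, 0, 0], "angular": [0, 0, 0], "gripper": 3},
])

```text
t: 23.08
eef_pos: [649.5, -189.3, 23.1]
eef_rot: [3.141, -0.0, 1.6]
contact_force: [-2.3, 1.3, 7.4]
opening: 35.2
```

Emit:
move_arm([
  {"dp": [0, 0, -2], "angular": [0, 0, 0], "gripper": 3},
  {"dp": [0, 0, -4], "angular": [0, 0, 0], "gripper": 3},
  {"dp": [0, 0, -3], "angular": [0, 0, 0], "gripper": 3},
  {"dp": [3.5, -1.7, 0], "angular": [0, 0, 0], "gripper": 3},
  {"dp": [5, -2.5, 0], "angular": [0, 0, 0], "gripper": 3},
  {"dp": [5, -2.5, 0], "angular": [0, 0, 0], "gripper": 3},
  {"dp": [5, -2.5, 0], "angular": [0, 0, 0], "gripper": 3},
  {"dp": [5, -2.5, 0], "angular": [0, 0, 0], "gripper": 3},
  {"dp": [5, -2.5, 0], "angular": [0, 0, 0], "gripper": 3},
  {"dp": [4, -2, 0], "angular": [0, 0, 0], "gripper": 3},
  {"dp": [2.32, -1.15, 0], "angular": [0, 0, 0], "gripper": 3},
  {"dp": [0, 0, 0], "angular": [0, 0, 0], "gripper": 3},
  {"dp": [0, 0, 0], "angular": [0, 0, 0], "gripper": 3},
  {"dp": [0, 0, 3], "angular": [0, 0, 0], "gripper": 3},
  {"dp": [0, 0, 3], "angular": [0, 0, 0], "gripper": 3},
  {"dp": [0, 0, 1], "angular": [0, 0, 0], "gripper": 3},
  {"dp": [0, 0, 0.6], "angular": [0, 0, 0], "gripper": 3},
  {"dp": [0, 0, 0.6], "angular": [0, 0, 0], "gripper": 3},
  {"dp": [0, 0, 0], "angular": [0, 0, 0], "gripper": 3},
])

```text
t: 25.45
eef_pos: [465.8, 153.8, 30.5]
eef_rot: [3.141, -0.0, 1.6]
contact_force: [0.7, 0.2, 0.0]
opening: 35.3
```

Emit:
move_arm([
  {"dp": [0, 0, 0.15], "angular": [0, 0, 0], "gripper": 3},
  {"dp": [0, 0, 0.15], "angular": [0, 0, 0], "gripper": 3},
  {"dp": [0, 0, 0.1], "angular": [0, 0, 0], "gripper": 3},
  {"dp": [0, 0, 0], "angular": [0, 0, 0], "gripper": 3},
])

```text
t: 25.95
eef_pos: [466.0, 154.0, 27.0]
eef_rot: [3.141, -0.001, 1.6]
contact_force: [-3.2, 1.1, 19.7]
opening: 35.0
```

Emit:
move_arm([
  {"dp": [0, 0, -0.1], "angular": [0, 0, 0], "gripper": 3.6},
  {"dp": [0, 0, 0], "angular": [0, 0, 0], "gripper": 4.2},
  {"dp": [0, 0, 0], "angular": [0, 0, 0], "gripper": 6},
  {"dp": [0, 0, 0], "angular": [0, 0, 0], "gripper": 8.5},
  {"dp": [0, 0, 0], "angular": [0, 0, 0], "gripper": 8.5},
  {"dp": [0, 0, 0], "angular": [0, 0, 0], "gripper": 8.5},
  {"dp": [0, 0, -2], "angular": [0, 0, 0], "gripper": 8.5},
  {"dp": [0, 0, -5], "angular": [0, 0, 0], "gripper": 8.5},
  {"dp": [0, 0, -5], "angular": [0, 0, 0], "gripper": 8.5},
  {"dp": [0, 0, -4], "angular": [0, 0, 0], "gripper": 8.5},
  {"dp": [4, 2, 0], "angular": [0, 0, 0], "gripper": 8.5},
  {"dp": [4, 2, 0], "angular": [0, 0, 0], "gripper": 8.5},
  {"dp": [4, 2, 0], "angular": [0, 0, 0], "gripper": 8.5},
  {"dp": [4, 2, 0], "angular": [0, 0, 0], "gripper": 8.5},
  {"dp": [4, 2, 0], "angular": [0, 0, 0], "gripper": 8.5},
  {"dp": [0, 0, 0], "angular": [0, 0, 0], "gripper": 8.5},
  {"dp": [0, 0, 0], "angular": [0, 0, 0], "gripper": 8.5},
])

```text
t: 28.08
eef_pos: [559.6, 355.7, 187.0]
eef_rot: [-3.141, 0.001, 1.599]
contact_force: [-0.0, -0.2, 0.8]
opening: 85.0
```

```bash
python3 - <<'E'
from w import *
s=r.sense(); print(s["eef_pos"],s["t"],s["opening"])
t=read_camera("scene")["image"]; a=cv2.resize(t[160:320,270:450],(630,560))
u=read_camera("top")["image"]; cv2.imwrite("pics/c6.png",a); cv2.imwrite("pics/t6.png",cv2.resize(u[250:350,160:460],(780,260)))
s0=np.load("scene0.npz"); print(((proj(s0,[[467.4,-62.4,86],[466.8,9.7,85],[466.4,81.8,85],[465.9,153.7,86]])-[270,160])*3.5).round())
E
```

```text
[559.63723512 355.67499242 186.97114086] 28.075 84.97334106400349
[[161.  88.]
 [247. 167.]
 [342. 253.]
 [448. 347.]]
```

View pics/c6.png

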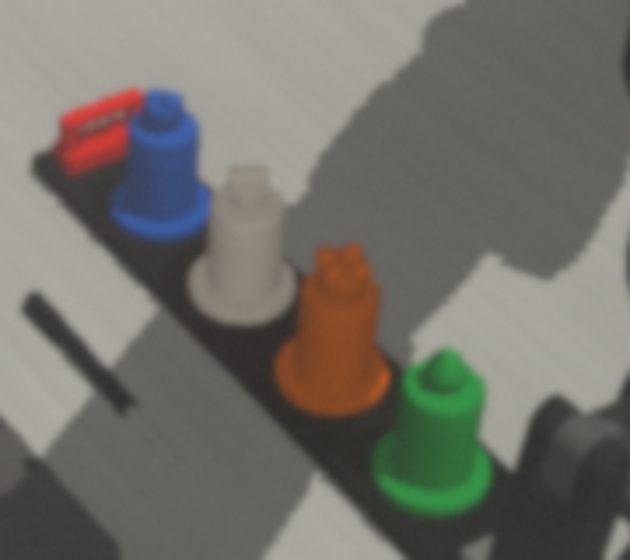

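View pics/t6.png

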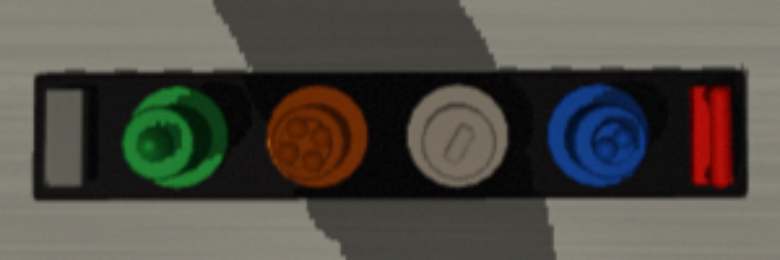

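Both views show all four dies upright on their own collars, and the tops match the predictions to about 1 px.

```bash
python3 -c "
from bench import job_done; print(job_done())"
```

```text
the job is handed in; nothing more can be done
None
```

All four tooth dies are on the curing rack, each on the spigot of its own colour. I loaded them in order from the red handle: blue, white, orange, green. The job was handed in at about 28 s of the 80 s allowed, with the gripper clear of everything.

- **Seating:** each die was pressed down until the wrist read about 19 to 24 N, at the same height each time, then released. That was the highest force I saw in the readings after each move.
- **Final camera check:** the scene and top views showed all four dies upright and flat on their collars. In the scene view their tops were within about 1 pixel of where fully seated dies should be.
- **Disagreements:** blue was gripped about 3.5 mm off-centre along the row, because I had corrected from a position reading taken before the arm settled. I allowed for that when placing it, and it seated like the others. No check failed.

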